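# Ready the edge sander for its new belt, and hold the tension arm back

### The job

The belt is off the small bench edge sander and I am about to slip on a new one. First press the sprung idler roller fully down on its spindle by its wing knob and turn the knob clockwise as far as it goes, so that it stays locked down when you let go; then push the sprung tension arm by its upright handle, past the last click of its ratchet and right back to its stop. Finish while still holding the arm there, so that the ratchet's pawl is only a safety catch while my fingers are in the loop, and leave the things lying round the machine where they are.

Things in the scene. Friction and masses are not known exactly. Their poses are not given: they have to be found in the camera images.
- sander: edge sander fixed to the desk, grey housing 150 x 276 mm, deck 46 mm up. Origin: centre of its underside; x points to its back, y to its left seen from its front (switch, work rest), z up. Three rollers stand on the deck up to 94 mm: black drive roller at (-14,-96) mm, idler at (40,-22), tension roller on the arm, at the left. Work rest 66 mm high and platen 96 mm high, at the front
- idler_knob (a point): centre of the wing of the idler's black knob (moves and turns with it). Wing 12 mm thick, 40 mm long, 25 mm tall, upright, its long side along this frame's y; 12.5 mm below this point lies a disc of radius 17 mm, below that the roller, radius 20 mm. Wing top: 134 mm above the desk when raised, 124 when home
- idler_roller (a joint): height of the idler on its spindle: 0 raised, as at the start (a spring holds it up, 2 to 4 N), grows downward to 0.010 m when pressed home. Let go unlocked, it springs up again; locked, it rests at about 0.0085
- idler_lock (a joint): turn of the wing knob against the idler: 0 unlocked, the wing along the machine's y; grows clockwise seen from above to 1.22 rad, locked. Two lugs below run in a slotted collar, so it turns only when pressed down more than 8.5 mm; turned, the lugs sit under the collar's rim and keep the idler down. Slight friction
- tension_handle (a point): point on the axis of the tension arm's upright handle, 114 mm above the desk. The handle is a black cylinder of 16 mm diameter from 66 to 134 mm above the desk, at the arm's front end; the tension roller (radius 18 mm, 97 mm high) stands 36 mm from it toward the pivot
- tension_pivot (a point): point on the upright hinge axis of the tension arm at the same height as tension_handle, 110 mm from it, at the machine's back left
- tension_arm (a joint): angle of the tension arm: 0 sprung out to the left, grows anticlockwise seen from above as the handle is pushed to the machine's right, to 0.65 rad at its stop. The spring takes 4 N at the handle at 0 and 9 N at the stop. Ratchet teeth click at about 0.15, 0.30 and 0.45; let go, the arm falls back onto the tooth last passed (0.12, 0.27 or 0.42), or to 0. It starts at 0 or on the first tooth
- ratchet_pawl (a joint): small sliding pawl beside the arm's hub: 0 dropped in behind a tooth, up to 0.005 m while a tooth lifts it
- printed_comb: white printed part with four prongs and a round shank, 76 x 118 x 20 mm, lying on the desk; bystander
- caliper: steel caliper, 66 x 176 x 12 mm, lying on the desk; bystander
- masking_tape: roll of masking tape, 103 mm across, 25 mm high, lying on the desk; bystander

How it is judged:
By the outcome, as a careful person would: the job done as asked, in the order asked, and still so for the second after the job is handed in, while the arm keeps its last pose, push and grip.
It also fails if it takes over 53 s, if anything falls off the work surface, if the arm or the gripper's body presses on something with over 40 N, if the wrist force passes 120 N, or if a joint passes its speed limit or range.

### The arm

A 7-joint arm with a two-finger parallel gripper is mounted at the origin on a cart in front of the work surface, level with it; the furniture and walls round the work are solid. World frame = base frame: x ahead of the robot, y to its left, z up, the work surface at z = 0. Lengths are in m, angles in rad, forces in N, time in s.
With the tool pointing down it reaches from about 0.4 to 0.9 m from the base axis. Payload 5.5 kg.
Tool frame: the origin (TCP) lies between the finger pads; the fingertips stand 14 mm ahead of it and the grasp point (between the pads) lies 5 mm behind it; z points along the fingers, y is the line along which they close (so a half turn about z gives the same grasp; the last joint's range is limited). The gripper opens to 85 mm and grips with 20 to 120 N. Pads are 22 mm wide; open, the fingers measure 114 mm over their backs; the gripper's body (76 mm by 85 mm) begins 54 mm behind the grasp point. The pads swing forward as they close: fully open they stand 13 mm farther back than shut.
Start: joints at [-0.992, 0.501, -0.427, 1.55, 0.221, 1.138, -0.21], TCP at [0.202, 0.618, 0.245] pointing down, gripper open.
Joint ranges: [-2.88, 2.88], [-0.31, 2.03], [-1.54, 1.56], [0.2, 2.42], [-1.41, 4.55], [0.19, 2.02], [-2.57, 2.57]. Speed limits (rad/s): [2.57, 2.57, 3.14, 3.14, 3.14, 3.14, 3.14].

### API

Orientations are given as a 3x3 rotation matrix whose columns are the frame's x, y, z axes.
In Python, from cell import env gives the robot as it stands.
- The arm moves only by the tool servo_tool, never from a script. Its argument "plan" is a list of rows, each an object with "linear": the shift along the tool's x, y, z as a fraction of full scale, a list of three; "turn": the turn about the tool's z as a fraction of full scale. In form: [{"linear": [x, y, z], "turn": turn}, ...]. A call has exactly 5 rows; each row is the pose to reach, as a shift and turn from the pose commanded when the call began, along the tool's axes at that moment, turning the shorter way round; what a row does not reach only later rows make up. Full scale, the value 1, is 0.1 m for a shift and pi rad for a turn. A row lasts 1/8 s, in which the tool goes at most 62.5 mm and 10.7 degrees, less where a joint would pass 70% of its speed; a pose out of reach is approached as far as the arm can. A call with a number of a shift or a turn outside -1 to 1 is refused whole. A call with a gripper value outside its range is refused whole. "grip" is the closure, from -1 (fully open) to 1 (shut), set as the call begins (left out, the last holds). The fingers move at their own pace and stop on an object; "newtons" is the grip in N (left out, the last holds). Time passes only in rows, so rows that repeat a pose let the fingers close, or fill a call up. It gives the time, the measured TCP pose, the force, the opening and the grip force at its end, in the units of the state.
- env.observe(): the state, without advancing time (a new reading comes with each control period).
- env.grab_frame(name): name is "scene" or "top"; returns a dict with "color" (400x640x3 uint8, red, green, blue), "fx", "fy", "cx", "cy" (pixels), "rvec" (rotation vector, rad) and "tvec" (3), from world to camera coordinates, as OpenCV has them. Camera axes: x right, y down, z forward; pixel columns grow to the right and rows downward; lengths in m; the calibration is good to about 2 mm. A picture is of the moment at which its call begins. There is no depth.
- env.close_job(): hands the job in; it is judged then, once.
The state is a dict: "clock": time; "joint_pos": joint angles; "joint_vel": joint speeds; "joint_torque": joint torques, N m; "tcp_pos": TCP position; "eef_rot": TCP orientation; "force": force on the tool from outside, world axes, zero at the start; "torque": the same for the moment, N m; "grip_width": finger opening in m; "grip_force": force on a finger pad.
Only numpy, scipy, OpenCV 4.12 (cv2) and the standard library are available. Lean on these libraries where they do the work, as an engineer would, in place of code of your own. Each camera call takes 0.05 s, during which the arm holds its last target. There are 200 camera calls.

## Working session

There is one attempt and no reset: what is moved stays moved. The work goes in short steps, Python scripts to look and compute and a tool call to move; the robot and the scene stay as the last step left them, time stands still between calls to the robot, and variables do not carry over. Pictures are saved under pics/ and viewed, at most 10 in all, crops included, and the job is handed in when it is done.

Besides the shell and the picture viewer there is one more tool, called in YAML: its name, and indented under it one key for each argument. servo_tool: Moves the arm, as the interface text tells. Shift numbers are shares of 0.1 m and turn numbers shares of pi rad, none past 1 either way. Its arguments: {"type":"object","properties":{"plan":{"type":"array","items":{"type":"object","properties":{"linear":{"type":"array","items":{"type":"number"}},"turn":{"type":"number"}}}},"grip":{"type":"number"},"newtons":{"type":"number"}},"required":["plan"]}

```bash
mkdir -p pics; cat > h.py <<'E'
import numpy as np, cv2
from cell import env
def grab(n,f):
    d=env.grab_frame(n); cv2.imwrite(f,d["color"][:,:,::-1]); return d
def ray(d,u,v):
    R=cv2.Rodrigues(np.array(d["rvec"],float))[0]; t=np.array(d["tvec"],float).ravel()
    r=R.T@np.array([(u-d["cx"])/d["fx"],(v-d["cy"])/d["fy"],1.]); return -R.T@t,r
def onz(d,u,v,z):
    c,r=ray(d,u,v); return c+r*(z-c[2])/r[2]
def proj(d,P):
    return cv2.projectPoints(np.array(P,float).reshape(-1,3),np.array(d["rvec"],float),np.array(d["tvec"],float),np.array([[d["fx"],0,d["cx"]],[0,d["fy"],d["cy"]],[0,0,1.]]),None)[0].reshape(-1,2)
E
python3 - <<'E'
from h import *
import pickle
for n in("top","scene"):
    d=grab(n,f"pics/{n}0.png"); pickle.dump(d,open(n+"0.pkl","wb")); print(n,d["fx"],d["cx"],d["cy"],ray(d,320,200))
s=env.observe(); print(s["clock"],s["tcp_pos"],s["eef_rot"],s["force"],s["grip_width"])
E
```

```text
top 469.5213822863854 316.82620977783125 199.56705106509494 (array([ 0.3929119 , -0.11256734,  1.16020622]), array([ 0.1207592 , -0.00482959, -0.99269352]))
scene 438.4522860568904 318.81799239099945 198.66627354047216 (array([0.04853101, 0.56372425, 0.6228845 ]), array([ 0.48506181, -0.69885601, -0.52567276]))
0.1 [0.20171067 0.6172839  0.2443813 ] [[-9.50580926e-01  3.10476366e-01 -5.73126122e-04]
 [ 3.10476893e-01  9.50579512e-01 -1.64029576e-03]
 [ 3.55288821e-05 -1.73717628e-03 -9.99998490e-01]] [-0.82283677  0.7008801  -0.95469336] 0.08543071864481769
```

View pics/top0.png

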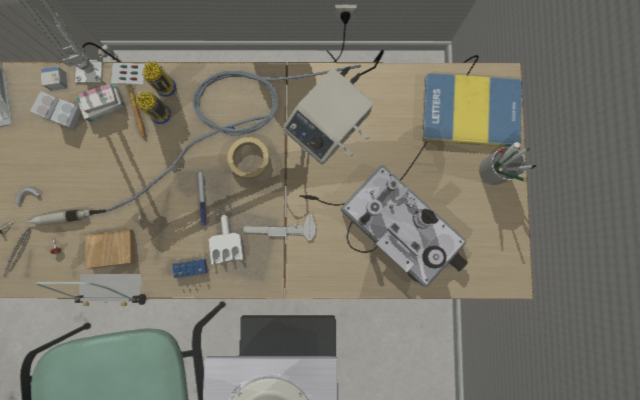

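View pics/scene0.png

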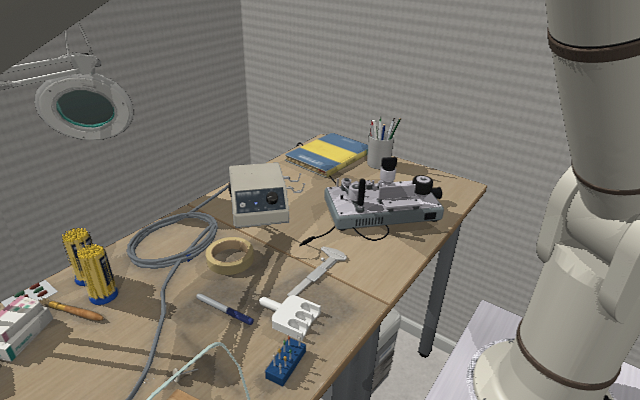

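The top view shows the sander at about (342–466, 165–285), with the idler knob near (428,215) and the drive roller near (435,257). In the scene view it is at (325–445, 155–230), with the handle near (361,190) and the knob near (389,163). Next I'll zoom in on both.

```bash
python3 - <<'E'
import cv2
a=cv2.imread("pics/top0.png")[155:295,335:475]; b=cv2.imread("pics/scene0.png")[145:240,318:453]
cv2.imwrite("pics/tc.png",cv2.resize(a,(588,588),interpolation=2)); 
cv2.imwrite("pics/sc.png",cv2.resize(b,None,fx=5,fy=5,interpolation=2))
E
```

```text
(no output)
```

View pics/tc.png

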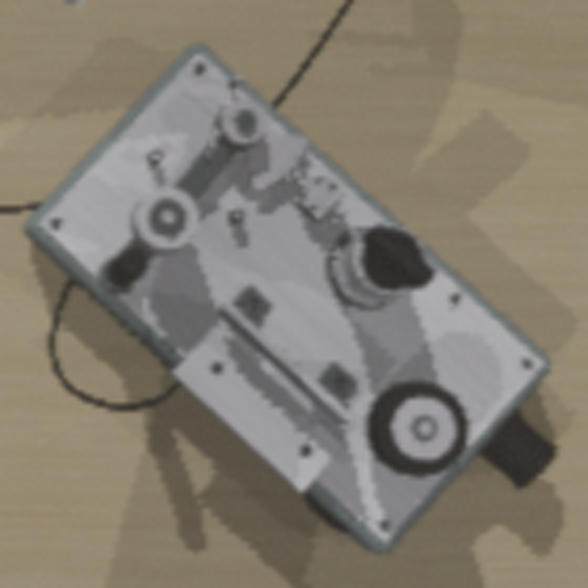

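View pics/sc.png

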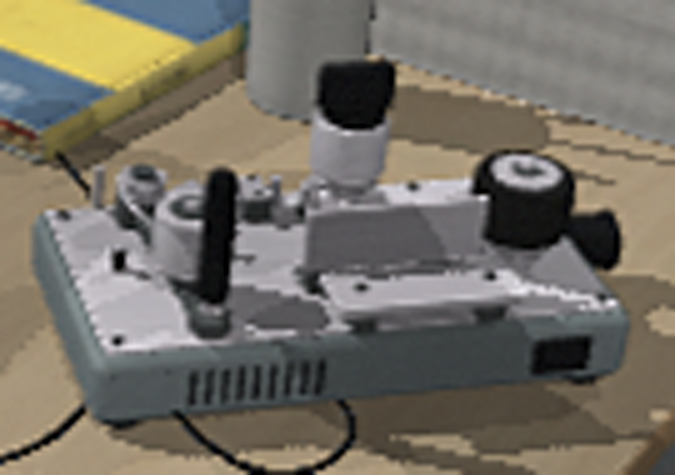

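The crops show the deck corners at about (200,42), (30,222), (385,552) and (550,365) in the 4.2x top crop. The knob wing is at (395,258), the pivot at (240,125), the tension roller at (168,218) and the handle top near (122,272).

```bash
cat >> h.py <<'E'
def fit():
    import pickle
    d=pickle.load(open("top0.pkl","rb"));s=pickle.load(open("scene0.pkl","rb"))
    c=np.array([[200,42],[30,222],[385,552],[550,365]])/4.2+[335,155]
    W=np.array([onz(d,u,v,.046)[:2] for u,v in c]); L=np.array([[75,138],[-75,138],[-75,-138],[75,-138]])/1e3
    m=W.mean(0); H=L.T@(W-m); th=np.arctan2(H[0,1]-H[1,0],H[0,0]+H[1,1])
    R=np.array([[np.cos(th),-np.sin(th)],[np.sin(th),np.cos(th)]]); return d,s,W,L,m,th,R
E
python3 - <<'E'
from h import *
d,s,W,L,m,th,R=fit()
print("m",m,"th",th,"res",(W-m-L@R.T)*1e3)
tc=lambda u,v:(u/4.2+335,v/4.2+155); sc=lambda u,v:(u/5+318,v/5+145)
loc=lambda p:R.T@(p[:2]-m)*1e3
for n,p,z in [("drive",tc(425,428),.094),("tens",tc(169,218),.097),("handleTop",tc(118,278),.134),("wingtop",tc(400,258),.134),("pivot",tc(241,124),.09)]:
    P=onz(d,*p,z); print(n,P,loc(P))
for n,p,z in [("handleTop",sc(222,172),.134),("wingtop",sc(356,65),.134),("handlebottom",sc(210,300),.066),("tensroller",sc(183,207),.097),("drive",sc(520,170),.094)]:
    P=onz(s,*p,z); print("S",n,P,loc(P))
k=m+R@[.04,-.022]; print("idler",k)
P=[[*k,.134],[*k,.109]]
print((proj(d,P)-[335,155])*4.2,(proj(s,P)-[318,145])*5)
E
```

```text
m [ 0.46918188 -0.31745757] th -0.7566737936389993 res [[-4.96597152 -0.47095274]
 [ 0.18469739 -5.16931325]
 [ 5.08066778 -0.80276027]
 [-0.29939365  6.44302627]]
drive [ 0.39345286 -0.37944859  0.094     ] [-12.50709862 -97.06360914]
tens [ 0.5064099 -0.2434778  0.097    ] [-23.71824342  79.34971057]
handleTop [ 0.47101171 -0.21187519  0.134     ] [-71.15249629  78.02762003]
wingtop [ 0.48147344 -0.35910345  0.134     ] [ 37.52765543 -21.84346314]
pivot [ 0.55902628 -0.28461506  0.09      ] [42.78137131 85.55933705]
S handleTop [ 0.47544095 -0.22022339  0.134     ] [-62.20079324  74.99814509]
S wingtop [ 0.47983929 -0.35914137  0.134     ] [ 36.36546562 -22.99289286]
S handlebottom [ 0.47418382 -0.2172641   0.066     ] [-65.14645968  76.28688227]
S tensroller [ 0.5045441 -0.2377571  0.097    ] [-29.00220383  82.22847803]
S drive [ 0.39315751 -0.38018023  0.094     ] [-12.21958043 -97.79836408]
idler [ 0.48316368 -0.36091455]
[[403.37760871 254.77109031]
 [392.17261126 258.87138298]] [[351.83731467  61.96582555]
 [346.56061827 105.78976717]]
```

```bash
cat >> h.py <<'E'
def plan(pts,s=None,z=None):
    "pts: x,y,z,turn-fraction increments; prints per-call tool-frame numbers"
    s=s or env.observe(); p=np.array(s["tcp_pos"]); R=np.array(s["eef_rot"]); a=np.arctan2(R[1,1],R[0,1])
    for q in pts:
        y=np.array([np.cos(a),np.sin(a)]); x=np.array([-y[1],y[0]]) if False else np.array([-np.sin(a),np.cos(a)])
        if x@R[:2,0]<0 and np.isclose(a,np.arctan2(R[1,1],R[0,1])): sg=-1
        x=np.array([np.cos(a+np.pi/2),np.sin(a+np.pi/2)])  # z down: x = y rotated +90
        e=np.array(q[:3])-p; print(np.round([x@e[:2]*10,y@e[:2]*10,-e[2]*10,q[3]],3))
        p=np.array(q[:3]); a-=q[3]*np.pi
E
python3 - <<'E'
from h import *
plan([(.285,.55,.245,.1),(.36,.47,.245,.1),(.42,.38,.245,.1),(.46,.28,.245,.1),(.49,.18,.245,.1),(.51,.08,.245,.1),(.52,-.02,.245,.04),(.52,-.12,.245,0),(.515,-.21,.245,0),(.5,-.3,.245,0),(.482,-.36,.22,0)])
E
```

```text
[-1.001 -0.381 -0.006  0.1  ]
[-1.077 -0.205 -0.     0.1  ]
[-1.081 -0.042 -0.     0.1  ]
[-1.075  0.073 -0.     0.1  ]
[-1.     0.302 -0.     0.1  ]
[-0.888  0.501 -0.     0.1  ]
[-0.749  0.67  -0.     0.04 ]
[-0.728  0.686 -0.     0.   ]
[-0.689  0.581 -0.     0.   ]
[-0.758  0.508 -0.     0.   ]
[-0.56  0.28  0.25  0.  ]
```

servo_tool:
  plan:
    - {"linear":[-0.2,-0.08,0],"turn":0.02}
    - {"linear":[-0.4,-0.16,0],"turn":0.04}
    - {"linear":[-0.6,-0.24,0],"turn":0.06}
    - {"linear":[-0.8,-0.32,0],"turn":0.08}
    - {"linear":[-1,-0.4,0],"turn":0.1}
  grip: -1

```text
clock: 0.72
tcp_pos: [0.286, 0.5476, 0.2455]
eef_rot: [[-0.805, 0.593, 0.0], [0.593, 0.805, 0.0], [-0.0, 0.0, -1.0]]
force: [0.0, 1.0, 0.0]
grip_width: 0.0851
grip_force: 0.0
```

servo_tool:
  plan:
    - {"linear":[-0.2,-0.04,0],"turn":0.02}
    - {"linear":[-0.4,-0.08,0],"turn":0.04}
    - {"linear":[-0.6,-0.12,0],"turn":0.06}
    - {"linear":[-0.8,-0.16,0],"turn":0.08}
    - {"linear":[-1,-0.2,0],"turn":0.1}

```text
clock: 1.35
tcp_pos: [0.3543, 0.4727, 0.2453]
eef_rot: [[-0.583, 0.812, -0.0], [0.812, 0.583, 0.0], [0.0, 0.0, -1.0]]
force: [-0.0, 0.1, 0.9]
grip_width: 0.0855
grip_force: 0.0
```

servo_tool:
  plan:
    - {"linear":[-0.2,-0.01,0],"turn":0.02}
    - {"linear":[-0.4,-0.02,0],"turn":0.04}
    - {"linear":[-0.6,-0.03,0],"turn":0.06}
    - {"linear":[-0.8,-0.04,0],"turn":0.08}
    - {"linear":[-1,-0.04,0],"turn":0.1}

```text
clock: 1.98
tcp_pos: [0.4096, 0.3893, 0.2454]
eef_rot: [[-0.304, 0.953, 0.0], [0.953, 0.304, 0.0], [0.0, 0.0, -1.0]]
force: [0.1, -0.9, 0.3]
grip_width: 0.0857
grip_force: 0.0
```

servo_tool:
  plan:
    - {"linear":[-0.2,0.01,0],"turn":0.02}
    - {"linear":[-0.4,0.03,0],"turn":0.04}
    - {"linear":[-0.6,0.04,0],"turn":0.06}
    - {"linear":[-0.8,0.06,0],"turn":0.08}
    - {"linear":[-1,0.07,0],"turn":0.1}

```text
clock: 2.6
tcp_pos: [0.4468, 0.2962, 0.2454]
eef_rot: [[0.006, 1.0, 0.0], [1.0, -0.006, 0.0], [0.0, 0.0, -1.0]]
force: [0.0, -0.0, -0.2]
grip_width: 0.0852
grip_force: 0.0
```

servo_tool:
  plan:
    - {"linear":[-0.2,0.06,0],"turn":0.02}
    - {"linear":[-0.4,0.12,0],"turn":0.04}
    - {"linear":[-0.6,0.18,0],"turn":0.06}
    - {"linear":[-0.8,0.24,0],"turn":0.08}
    - {"linear":[-1,0.3,0],"turn":0.1}

```text
clock: 3.22
tcp_pos: [0.4765, 0.196, 0.2453]
eef_rot: [[0.315, 0.949, 0.0], [0.949, -0.315, 0.0], [0.0, 0.0, -1.0]]
force: [0.9, -0.2, -0.6]
grip_width: 0.0855
grip_force: 0.0
```

servo_tool:
  plan:
    - {"linear":[-0.2,0.1,0],"turn":0.02}
    - {"linear":[-0.4,0.2,0],"turn":0.04}
    - {"linear":[-0.6,0.3,0],"turn":0.06}
    - {"linear":[-0.8,0.4,0],"turn":0.08}
    - {"linear":[-1,0.5,0],"turn":0.1}

```text
clock: 3.85
tcp_pos: [0.4928, 0.0852, 0.2454]
eef_rot: [[0.592, 0.806, 0.0], [0.806, -0.592, 0.0], [0.0, 0.0, -1.0]]
force: [0.5, -0.8, 0.5]
grip_width: 0.0855
grip_force: 0.0
```

servo_tool:
  plan:
    - {"linear":[-0.18,0.16,0],"turn":0.01}
    - {"linear":[-0.36,0.32,0],"turn":0.02}
    - {"linear":[-0.54,0.48,0],"turn":0.03}
    - {"linear":[-0.72,0.64,0],"turn":0.04}
    - {"linear":[-0.9,0.8,0],"turn":0.04}

```text
clock: 4.47
tcp_pos: [0.5044, -0.0348, 0.2453]
eef_rot: [[0.687, 0.727, -0.0], [0.727, -0.687, -0.0], [-0.0, 0.0, -1.0]]
force: [0.5, -0.6, 0.2]
grip_width: 0.0856
grip_force: 0.0
```

```bash
python3 - <<'E'
from h import *
s=env.observe(); print(s["clock"],s["tcp_pos"],np.round(s["eef_rot"],3),np.round(s["joint_pos"],2),s["force"])
R=np.array(s["eef_rot"]);print(np.degrees(np.arctan2(R[1,1],R[0,1])), "want",np.degrees(-.7567))
plan([(.50,-.14,.245,0),(.495,-.24,.245,0),(.482,-.36,.22,0),(.482,-.36,.127,0)])
E
```

```text
4.475 [ 0.5043534  -0.03476937  0.24528349] [[ 0.687  0.727 -0.   ]
 [ 0.727 -0.687 -0.   ]
 [-0.     0.    -1.   ]] [-0.2   0.21  0.24  1.93 -0.06  1.01 -0.68] [ 0.46174978 -0.59229096  0.20043288]
-43.37543121099769 want -43.3557163575494
[-0.795  0.691  0.003  0.   ]
[-0.761  0.65  -0.     0.   ]
[-0.962  0.73   0.25   0.   ]
[0.   0.   0.93 0.  ]
```

servo_tool:
  plan:
    - {"linear":[-0.16,0.14,0],"turn":0}
    - {"linear":[-0.32,0.28,0],"turn":0}
    - {"linear":[-0.48,0.42,0],"turn":0}
    - {"linear":[-0.64,0.56,0],"turn":0}
    - {"linear":[-0.8,0.69,0],"turn":0}

```text
clock: 5.1
tcp_pos: [0.4995, -0.1402, 0.2453]
eef_rot: [[0.686, 0.727, -0.0], [0.727, -0.686, -0.0], [-0.0, 0.0, -1.0]]
force: [0.2, 0.7, 0.8]
grip_width: 0.0849
grip_force: 0.0
```

servo_tool:
  plan:
    - {"linear":[-0.15,0.13,0],"turn":0}
    - {"linear":[-0.3,0.26,0],"turn":0}
    - {"linear":[-0.46,0.39,0],"turn":0}
    - {"linear":[-0.61,0.52,0],"turn":0}
    - {"linear":[-0.76,0.65,0],"turn":0}

```text
clock: 5.72
tcp_pos: [0.4945, -0.2401, 0.2452]
eef_rot: [[0.686, 0.727, -0.0], [0.727, -0.686, -0.0], [-0.0, -0.0, -1.0]]
force: [0.5, 0.2, -0.6]
grip_width: 0.0851
grip_force: 0.0
```

servo_tool:
  plan:
    - {"linear":[-0.24,0.18,0.05],"turn":0}
    - {"linear":[-0.48,0.36,0.1],"turn":0}
    - {"linear":[-0.72,0.54,0.2],"turn":0}
    - {"linear":[-0.96,0.73,0.25],"turn":0}
    - {"linear":[-0.96,0.73,0.25],"turn":0}

```text
clock: 6.35
tcp_pos: [0.48, -0.3622, 0.2197]
eef_rot: [[0.69, 0.724, -0.002], [0.724, -0.69, -0.001], [-0.002, -0.0, -1.0]]
force: [0.0, 0.3, -0.7]
grip_width: 0.0851
grip_force: 0.0
```

```bash
python3 - <<'E'
from h import *
d=grab("scene","pics/s1.png"); t=grab("top","pics/t1.png")
a=cv2.imread("pics/s1.png")[60:240,300:480]; b=cv2.imread("pics/t1.png")[155:295,335:475]
cv2.imwrite("pics/c1.png",np.hstack([cv2.resize(a,(400,400),interpolation=2),cv2.resize(b,(400,400),interpolation=2)]))
s=env.observe(); print(s["clock"],s["tcp_pos"],np.round(s["joint_pos"],2))
plan([(.482,-.36,.127,0)])
E
```

```text
6.45 [ 0.48171221 -0.35873117  0.21995138] [ 0.3   0.42  0.39  1.73 -0.18  1.03 -0.01]
[-0.007  0.011  0.93   0.   ]
```

View pics/c1.png

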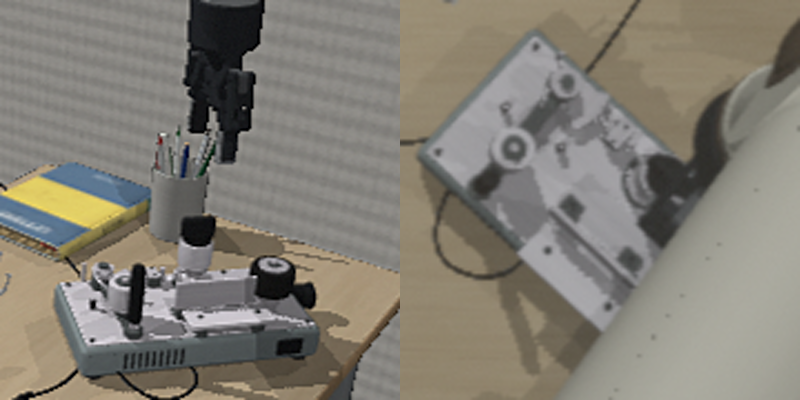

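The scene crop shows the gripper above the knob, with fingers at about (205,110) and (230,140) and the wing at (198,230). They are aligned, so I'll go down and grip.

servo_tool:
  plan:
    - {"linear":[0,0,0.25],"turn":0}
    - {"linear":[0,0,0.5],"turn":0}
    - {"linear":[0,0,0.7],"turn":0}
    - {"linear":[0,0,0.85],"turn":0}
    - {"linear":[0,0,0.92],"turn":0}

```text
clock: 7.08
tcp_pos: [0.4823, -0.3576, 0.1276]
eef_rot: [[0.685, 0.729, -0.001], [0.729, -0.685, 0.001], [0.0, -0.001, -1.0]]
force: [-0.4, 0.2, 0.7]
grip_width: 0.0856
grip_force: 0.0
```

servo_tool:
  plan:
    - {"linear":[0,0,0],"turn":0}
    - {"linear":[0,0,0],"turn":0}
    - {"linear":[0,0,0],"turn":0}
    - {"linear":[0,0,0],"turn":0}
    - {"linear":[0,0,0],"turn":0}
  grip: 1
  newtons: 50

```text
clock: 7.7
tcp_pos: [0.4827, -0.359, 0.1289]
eef_rot: [[0.686, 0.728, 0.001], [0.728, -0.686, -0.001], [0.0, 0.002, -1.0]]
force: [0.1, -1.5, 2.7]
grip_width: 0.0105
grip_force: 54.2
```

servo_tool:
  plan:
    - {"linear":[0,0,0],"turn":0}
    - {"linear":[0,0,0],"turn":0}
    - {"linear":[0,0,0],"turn":0}
    - {"linear":[0,0,0],"turn":0}
    - {"linear":[0,0,0],"turn":0}

```text
clock: 8.32
tcp_pos: [0.4826, -0.3589, 0.1285]
eef_rot: [[0.686, 0.728, 0.001], [0.728, -0.686, -0.001], [0.0, 0.001, -1.0]]
force: [2.3, -3.1, 2.0]
grip_width: 0.0109
grip_force: 54.3
```

```bash
python3 - <<'E'
from h import *
d=grab("scene","pics/s2.png"); a=cv2.imread("pics/s2.png")[100:240,320:460]
cv2.imwrite("pics/c2.png",cv2.resize(a,(560,560),interpolation=2))
E
```

```text
(no output)
```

View pics/c2.png

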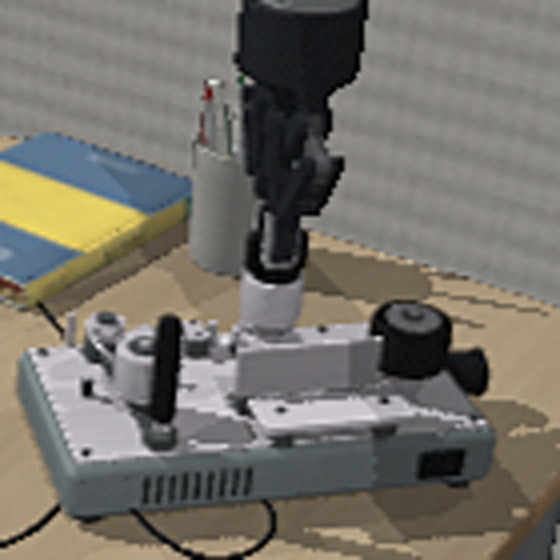

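The wing is held between the fingers near (285,240) in the crop, with a width of about 11 mm. Next I press it down.

servo_tool:
  plan:
    - {"linear":[0,0,0.03],"turn":0}
    - {"linear":[0,0,0.06],"turn":0}
    - {"linear":[0,0,0.09],"turn":0}
    - {"linear":[0,0,0.11],"turn":0}
    - {"linear":[0,0,0.11],"turn":0}

```text
clock: 9.0
tcp_pos: [0.4827, -0.359, 0.1188]
eef_rot: [[0.686, 0.728, 0.001], [0.728, -0.686, -0.0], [0.001, 0.001, -1.0]]
force: [2.1, -1.6, 13.6]
grip_width: 0.0105
grip_force: 55.8
```

servo_tool:
  plan:
    - {"linear":[0,0,0.01],"turn":0.04}
    - {"linear":[0,0,0.01],"turn":0.08}
    - {"linear":[0,0,0.01],"turn":0.12}
    - {"linear":[0,0,0.01],"turn":0.16}
    - {"linear":[0,0,0.01],"turn":0.2}

```text
clock: 9.62
tcp_pos: [0.4832, -0.3598, 0.1187]
eef_rot: [[0.983, 0.181, 0.003], [0.181, -0.983, -0.002], [0.003, 0.002, -1.0]]
force: [0.7, -1.3, 17.2]
grip_width: 0.0107
grip_force: 56.4
```

servo_tool:
  plan:
    - {"linear":[0,0,0],"turn":0.04}
    - {"linear":[0,0,0],"turn":0.08}
    - {"linear":[0,0,0],"turn":0.12}
    - {"linear":[0,0,0],"turn":0.16}
    - {"linear":[0,0,0],"turn":0.19}

```text
clock: 10.25
tcp_pos: [0.483, -0.3607, 0.1187]
eef_rot: [[0.915, -0.403, 0.003], [-0.403, -0.915, -0.003], [0.004, 0.001, -1.0]]
force: [1.7, -3.2, 16.3]
grip_width: 0.0108
grip_force: 56.9
```

```bash
python3 - <<'E'
from h import *
s=env.observe(); R=np.array(s["eef_rot"]); print(np.degrees(np.arctan2(R[1,1],R[0,1]))+43.4,s["torque"],s["force"],s["joint_pos"],s["grip_width"])
E
```

```text
-70.34161105384948 [-0.6232628  -0.10172403  0.64114915] [ 1.74782175 -3.21754537 16.25121633] [ 0.11561819  0.61545782  0.65075204  1.80536811 -0.47212948  0.87650819
 -0.99918664] 0.010835721132871776
```

servo_tool:
  plan:
    - {"linear":[0,0,0],"turn":0.01}
    - {"linear":[0,0,0],"turn":0.02}
    - {"linear":[0,0,0],"turn":0.02}
    - {"linear":[0,0,0],"turn":0.02}
    - {"linear":[0,0,0],"turn":0.02}

```text
clock: 10.88
tcp_pos: [0.4831, -0.3607, 0.1188]
eef_rot: [[0.892, -0.452, 0.003], [-0.452, -0.892, -0.004], [0.004, 0.002, -1.0]]
force: [1.0, -3.6, 17.3]
grip_width: 0.011
grip_force: 73.9
```

```bash
python3 - <<'E'
from h import *
s=env.observe(); R=np.array(s["eef_rot"]); print(np.degrees(np.arctan2(R[1,1],R[0,1]))+43.4,s["torque"],s["force"],s["tcp_pos"])
E
```

```text
-73.48376966282478 [-0.81073488  0.00407491  1.6422666 ] [ 1.01401201 -3.58576292 17.2807752 ] [ 0.4831443  -0.36068902  0.11878428]
```

servo_tool:
  plan:
    - {"linear":[0,0,-0.01],"turn":0}
    - {"linear":[0,0,-0.02],"turn":-0.01}
    - {"linear":[0,0,-0.02],"turn":-0.01}
    - {"linear":[0,0,-0.02],"turn":-0.01}
    - {"linear":[0,0,-0.02],"turn":-0.01}

```text
clock: 11.5
tcp_pos: [0.483, -0.3605, 0.119]
eef_rot: [[0.905, -0.425, 0.002], [-0.425, -0.905, -0.004], [0.003, 0.003, -1.0]]
force: [3.5, -7.1, 3.4]
grip_width: 0.0108
grip_force: 60.6
```

servo_tool:
  plan:
    - {"linear":[0,0,0],"turn":0}
    - {"linear":[0,0,0],"turn":0}
    - {"linear":[0,0,0],"turn":0}
    - {"linear":[0,0,0],"turn":0}
    - {"linear":[0,0,0],"turn":0}
  grip: 0

```text
clock: 12.12
tcp_pos: [0.482, -0.3583, 0.1181]
eef_rot: [[0.904, -0.427, -0.0], [-0.427, -0.904, 0.0], [-0.001, -0.0, -1.0]]
force: [0.2, 0.3, 0.2]
grip_width: 0.0425
grip_force: 0.0
```

servo_tool:
  plan:
    - {"linear":[0,0,-0.25],"turn":0}
    - {"linear":[0,0,-0.5],"turn":0}
    - {"linear":[0,0,-0.75],"turn":0}
    - {"linear":[0,0,-1],"turn":0}
    - {"linear":[0,0,-1],"turn":0}

```text
clock: 12.75
tcp_pos: [0.4831, -0.3595, 0.2203]
eef_rot: [[0.904, -0.427, 0.004], [-0.427, -0.904, -0.002], [0.004, 0.0, -1.0]]
force: [0.5, 0.6, -0.7]
grip_width: 0.0427
grip_force: 0.0
```

```bash
python3 - <<'E'
from h import *
d,s0,W,L,m,th,R=fit()
s=grab("scene","pics/s3.png"); t=grab("top","pics/t3.png")
a=cv2.imread("pics/s3.png")[145:240,318:453]; b=cv2.imread("pics/t3.png")[155:295,335:475]
cv2.imwrite("pics/c3.png",np.hstack([cv2.resize(a,(500,400),interpolation=2),cv2.resize(b,(300,400),interpolation=2)]))
# black mask of handle in the scene view: centre column per row -> rays on planes
g=cv2.imread("pics/s3.png").max(2)[170:212,352:370]<55
for r in range(0,42,3):
    c=np.where(g[r])[0]; print(170+r,352+c.min() if len(c) else None,352+c.max() if len(c) else None)
o=env.observe(); print(o["clock"],o["tcp_pos"],o["grip_width"],np.round(o["joint_pos"],2),o["force"])
E
```

```text
170 None None
173 None None
176 None None
179 361 363
182 360 365
185 359 364
188 356 369
191 359 364
194 358 363
197 358 363
200 358 363
203 356 363
206 None None
209 363 363
12.85 [ 0.48200863 -0.35814496  0.21786317] 0.042745403888709836 [ 0.05  0.49  0.74  1.74 -0.38  1.06 -1.1 ] [-0.69048059  0.6698337  -0.35035875]
```

View pics/c3.png

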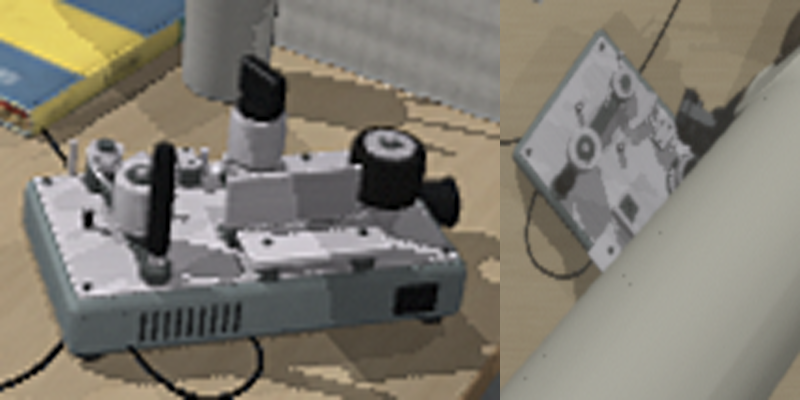

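The knob wing has turned at (262,85) and the idler sits lower, so it is locked. The handle stands at about (160,145–250) in the crop, unmoved. Next I'll move above the handle.

```bash
python3 - <<'E'
from h import *
d,s,W,L,m,th,R=fit()
# triangulate handle top from both views
A=[];b=[]
for dd,u,v in((d,132/4.2+335,262/4.2+155),(s,362,180)):
    c,r=ray(dd,u,v); r/=np.linalg.norm(r); M=np.eye(3)-np.outer(r,r); A.append(M); b.append(M@c)
print(np.linalg.lstsq(np.vstack(A),np.hstack(b),rcond=None)[0], onz(d,132/4.2+335,262/4.2+155,.134),onz(s,362,180,.134))
plan([(.48,-.29,.2,.03),(.476,-.219,.19,.043),(.476,-.219,.119,0)])
E
```

```text
[ 0.47816771 -0.22025484  0.13166094] [ 0.47937544 -0.21927698  0.134     ] [ 0.47469147 -0.21719162  0.134     ]
[-0.309 -0.608  0.179  0.03 ]
[-0.397 -0.59   0.1    0.043]
[0.   0.   0.71 0.  ]
```

servo_tool:
  plan:
    - {"linear":[-0.08,-0.15,0.04],"turn":0.01}
    - {"linear":[-0.16,-0.3,0.08],"turn":0.02}
    - {"linear":[-0.24,-0.45,0.12],"turn":0.03}
    - {"linear":[-0.31,-0.61,0.18],"turn":0.03}
    - {"linear":[-0.31,-0.61,0.18],"turn":0.03}
  grip: -0.3

```text
clock: 13.48
tcp_pos: [0.48, -0.2878, 0.1989]
eef_rot: [[0.862, -0.508, -0.002], [-0.508, -0.862, 0.002], [-0.003, -0.001, -1.0]]
force: [1.0, -0.1, -1.4]
grip_width: 0.0559
grip_force: 0.0
```

servo_tool:
  plan:
    - {"linear":[-0.1,-0.15,0.02],"turn":0.01}
    - {"linear":[-0.2,-0.3,0.04],"turn":0.02}
    - {"linear":[-0.3,-0.45,0.08],"turn":0.03}
    - {"linear":[-0.4,-0.59,0.1],"turn":0.043}
    - {"linear":[-0.4,-0.59,0.1],"turn":0.043}

```text
clock: 14.1
tcp_pos: [0.476, -0.2182, 0.1901]
eef_rot: [[0.785, -0.62, -0.0], [-0.62, -0.785, 0.0], [-0.001, 0.0, -1.0]]
force: [0.5, -1.5, 0.7]
grip_width: 0.0558
grip_force: 0.0
```

```bash
python3 - <<'E'
from h import *
s=env.observe(); print(s["tcp_pos"],s["grip_width"],s["clock"])
R=np.array(s["eef_rot"]);print(np.degrees(np.arctan2(R[1,1],R[0,1])))
plan([(.477,-.2195,.119,0)])
d=grab("scene","pics/s4.png"); a=cv2.imread("pics/s4.png")[90:230,300:440]
cv2.imwrite("pics/c4.png",cv2.resize(a,(560,560),interpolation=2))
E
```

```text
[ 0.47595948 -0.21824924  0.19006754] 0.05582723760047705 14.1
-128.2972352803068
[0.016 0.003 0.711 0.   ]
```

View pics/c4.png

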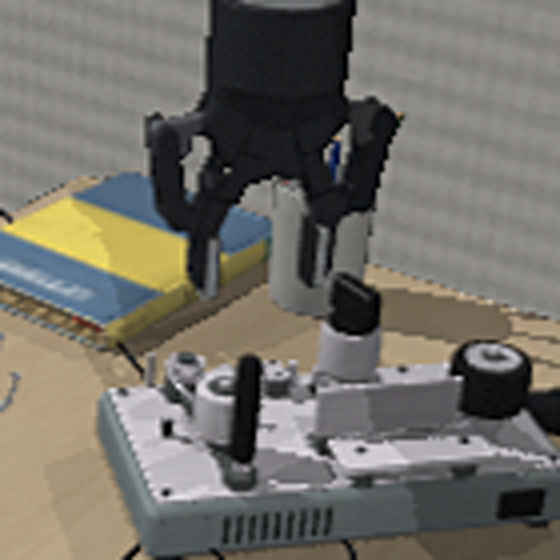

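The fingertips at (208,290) and (318,285) straddle the handle at (248,360–460), and the knob stays locked. I'll go down and grip.

servo_tool:
  plan:
    - {"linear":[0.02,0,0.2],"turn":0}
    - {"linear":[0.02,0,0.4],"turn":0}
    - {"linear":[0.02,0,0.55],"turn":0}
    - {"linear":[0.02,0,0.65],"turn":0}
    - {"linear":[0.02,0,0.71],"turn":0}

```text
clock: 14.78
tcp_pos: [0.4771, -0.2203, 0.1184]
eef_rot: [[0.783, -0.622, -0.001], [-0.622, -0.783, 0.0], [-0.001, 0.001, -1.0]]
force: [-0.7, -0.0, 0.2]
grip_width: 0.0558
grip_force: 0.0
```

servo_tool:
  plan:
    - {"linear":[0,0,0],"turn":0}
    - {"linear":[0,0,0],"turn":0}
    - {"linear":[0,0,0],"turn":0}
    - {"linear":[0,0,0],"turn":0}
    - {"linear":[0,0,0],"turn":0}
  grip: 1
  newtons: 40

```text
clock: 15.4
tcp_pos: [0.4779, -0.2202, 0.1199]
eef_rot: [[0.783, -0.621, 0.001], [-0.621, -0.783, 0.0], [0.001, -0.001, -1.0]]
force: [-1.1, 1.3, 5.9]
grip_width: 0.0148
grip_force: 39.1
```

```bash
python3 - <<'E'
from h import *
s=env.observe(); print(s["tcp_pos"],s["grip_width"],s["force"],s["grip_force"])
d,s0,W,L,m,th,R=fit()
piv=np.array([.559,-.2846]); h=np.array(s["tcp_pos"])[:2]
print("r",np.linalg.norm(h-piv)); piv=h+(piv-h)/np.linalg.norm(piv-h)*.11
v=h-piv; rot=lambda a:np.array([[np.cos(a),-np.sin(a)],[np.sin(a),np.cos(a)]])
z=s["tcp_pos"][2]; print(piv)
plan([(*(piv+rot(a)@v),z,-t/np.pi) for a,t in((.13,.13),(.26,.13),(.39,.13),(.52,.13),(.65,.13))])
E
```

```text
[ 0.47794271 -0.22020204  0.11987422] 0.014797766074756124 [-1.143793    1.28852174  5.91560552] 39.13837194442749
r 0.1035247899131281
[ 0.56406993 -0.28862793]
[ 0.009  0.143 -0.    -0.041]
[ 0.009  0.143 -0.    -0.041]
[ 0.009  0.143 -0.    -0.041]
[ 0.009  0.143 -0.    -0.041]
[ 0.009  0.143 -0.    -0.041]
```

servo_tool:
  plan:
    - {"linear":[0,0.03,0],"turn":-0.01}
    - {"linear":[0,0.06,0],"turn":-0.02}
    - {"linear":[0,0.09,0],"turn":-0.03}
    - {"linear":[0.01,0.12,0],"turn":-0.04}
    - {"linear":[0.01,0.14,0],"turn":-0.04}

```text
clock: 16.02
tcp_pos: [0.4708, -0.2299, 0.1199]
eef_rot: [[0.856, -0.517, 0.002], [-0.517, -0.856, 0.003], [0.0, -0.003, -1.0]]
force: [2.0, 6.7, 6.4]
grip_width: 0.0144
grip_force: 39.6
```

servo_tool:
  plan:
    - {"linear":[0,0.03,0],"turn":-0.01}
    - {"linear":[0,0.06,0],"turn":-0.02}
    - {"linear":[0,0.09,0],"turn":-0.03}
    - {"linear":[0.01,0.12,0],"turn":-0.04}
    - {"linear":[0.01,0.14,0],"turn":-0.04}

```text
clock: 16.65
tcp_pos: [0.4639, -0.2422, 0.1198]
eef_rot: [[0.914, -0.406, 0.001], [-0.406, -0.914, 0.003], [-0.001, -0.004, -1.0]]
force: [1.4, 8.0, 9.2]
grip_width: 0.0146
grip_force: 39.8
```

servo_tool:
  plan:
    - {"linear":[0,0.03,0],"turn":-0.01}
    - {"linear":[0,0.06,0],"turn":-0.02}
    - {"linear":[0,0.09,0],"turn":-0.03}
    - {"linear":[0.01,0.12,0],"turn":-0.04}
    - {"linear":[0.01,0.14,0],"turn":-0.04}

```text
clock: 17.27
tcp_pos: [0.4588, -0.255, 0.1198]
eef_rot: [[0.958, -0.288, 0.0], [-0.288, -0.958, 0.004], [-0.001, -0.004, -1.0]]
force: [-0.1, 9.2, 10.3]
grip_width: 0.0144
grip_force: 40.1
```

```bash
python3 - <<'E'
from h import *
s=env.observe(); R=np.array(s["eef_rot"]); print("tool force",R.T@np.array(s["force"]),s["tcp_pos"],s["grip_width"],s["torque"])
E
```

```text
tool force [ -2.76658323  -8.84980783 -10.27722548] [ 0.45884373 -0.25499205  0.11978943] 0.014443088086160476 [ 1.75744552  0.17499145 -0.07785978]
```

servo_tool:
  plan:
    - {"linear":[0,0.03,0],"turn":-0.01}
    - {"linear":[0,0.06,-0.01],"turn":-0.02}
    - {"linear":[0,0.09,-0.01],"turn":-0.03}
    - {"linear":[0.01,0.12,-0.01],"turn":-0.04}
    - {"linear":[0.01,0.14,-0.01],"turn":-0.04}

```text
clock: 17.9
tcp_pos: [0.4592, -0.2567, 0.1197]
eef_rot: [[0.988, -0.158, 0.0], [-0.158, -0.987, 0.02], [-0.003, -0.02, -1.0]]
force: [7.6, 36.0, 13.6]
grip_width: 0.0147
grip_force: 42.9
```

servo_tool:
  plan:
    - {"linear":[0,0.02,0],"turn":-0.01}
    - {"linear":[0,0.04,0],"turn":-0.01}
    - {"linear":[0,0.05,0],"turn":-0.02}
    - {"linear":[0,0.06,0],"turn":-0.02}
    - {"linear":[0,0.07,0],"turn":-0.02}

```text
clock: 18.52
tcp_pos: [0.4597, -0.2568, 0.1195]
eef_rot: [[0.996, -0.091, -0.0], [-0.091, -0.995, 0.029], [-0.003, -0.029, -1.0]]
force: [8.4, 49.4, 20.9]
grip_width: 0.0142
grip_force: 46.4
```

```bash
python3 - <<'E'
from h import *
s=env.observe(); R=np.array(s["eef_rot"]); print("tool force",R.T@np.array(s["force"]),s["tcp_pos"],s["grip_width"],s["torque"])
E
```

```text
tool force [  3.81180707 -50.56754107 -19.4710645 ] [ 0.45969914 -0.25680247  0.11950107] 0.014240570728958638 [ 9.79600413 -1.64918962 -0.278781  ]
```

servo_tool:
  plan:
    - {"linear":[0,-0.04,0],"turn":0}
    - {"linear":[0,-0.08,0],"turn":0}
    - {"linear":[0,-0.14,-0.01],"turn":0}
    - {"linear":[0,-0.16,-0.02],"turn":0}
    - {"linear":[0,-0.16,-0.02],"turn":0}

```text
clock: 19.15
tcp_pos: [0.4597, -0.2563, 0.1201]
eef_rot: [[0.995, -0.099, 0.003], [-0.099, -0.995, 0.004], [0.003, -0.005, -1.0]]
force: [15.5, 8.4, -22.9]
grip_width: 0.0143
grip_force: 40.4
```

```bash
python3 - <<'E'
from h import *
s=env.observe(); R=np.array(s["eef_rot"]); print("tool force",R.T@np.array(s["force"]),s["tcp_pos"],s["torque"],s["joint_pos"])
d=grab("scene","pics/s5.png"); t=grab("top","pics/t5.png")
a=cv2.imread("pics/s5.png")[110:240,310:450]; b=cv2.imread("pics/t5.png")[155:295,335:475]
cv2.imwrite("pics/c5.png",np.hstack([cv2.resize(a,(480,446),interpolation=2),cv2.resize(b,(320,446),interpolation=2)]))
E
```

```text
tool force [14.54704241 -9.81451128 23.02042326] [ 0.45972876 -0.25625676  0.12010852] [ 1.60588176 -3.31263231 -0.15987186] [-0.00380371  0.47209483  0.57730098  1.99018971 -0.36784933  0.78122629
 -0.88158151]
```

View pics/c5.png

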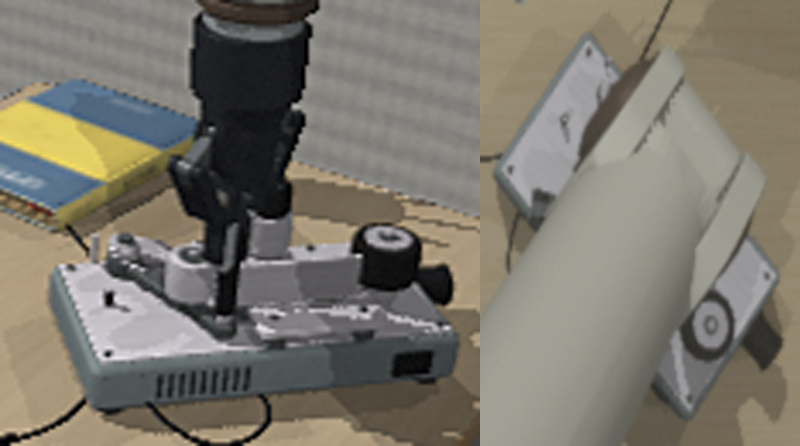

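```bash
python3 - <<'E'
from h import *
d,s,W,L,m,th,R=fit()
def tri(a,b):
    A=[];B=[]
    for dd,(u,v) in((d,(a[0]/4.2+335,a[1]/4.2+155)),(s,(b[0]/5+318,b[1]/5+145))):
        c,r=ray(dd,u,v); r/=np.linalg.norm(r); M=np.eye(3)-np.outer(r,r); A.append(M); B.append(M@c)
    return np.linalg.lstsq(np.vstack(A),np.hstack(B),rcond=None)[0]
piv=tri((241,124),(142,175)); lp=tri((155,160),(120,255)); print("pivot,leftpeg",piv,lp)
P=np.array([.564,-.2886]); an=lambda q:np.degrees(np.arctan2(q[1]-P[1],q[0]-P[0]))
for z in(.055,.065,.075):
    l=onz(d,155/4.2+335,160/4.2+155,z); r=onz(d,237/4.2+335,215/4.2+155,z); print(z,onz(d,241/4.2+335,124/4.2+155,z),l,r,an(l),an(r),np.linalg.norm(l[:2]-P),np.linalg.norm(r[:2]-P))
for q in((.4779,-.2202),(.4597,-.2563)): print(an(np.array(q)))
# enlarged views for peg/arm
a=cv2.imread("pics/top0.png")[170:225,350:420]; b=cv2.imread("pics/s5.png")[170:215,330:400]
cv2.imwrite("pics/c6.png",np.vstack([cv2.resize(a,(380,299),interpolation=cv2.INTER_CUBIC),cv2.resize(b,(380,244),interpolation=cv2.INTER_CUBIC)]))
E
```

```text
pivot,leftpeg [ 0.56035744 -0.28790875  0.07359752] [ 0.54274266 -0.24208638  0.0537409 ]
0.055 [ 0.56445888 -0.2902417   0.055     ] [ 0.54387339 -0.24122695  0.055     ] [ 0.51259307 -0.28698349  0.055     ] 113.01838906660745 178.1989079086341 0.05147121413289476 0.05143233550325079
0.065 [ 0.56290671 -0.28863409  0.065     ] [ 0.54250748 -0.24006283  0.065     ] [ 0.51151019 -0.28540536  0.065     ] 113.88402440067426 176.51715405939723 0.05308281523710829 0.0525869378046224
0.075 [ 0.56135454 -0.28702648  0.075     ] [ 0.54114156 -0.23889871  0.075     ] [ 0.5104273  -0.28382723  0.075     ] 114.69847356160558 174.9089796652159 0.05470581743544483 0.053784878953288116
141.53548976931242
162.79310401576893
```

View pics/c6.png

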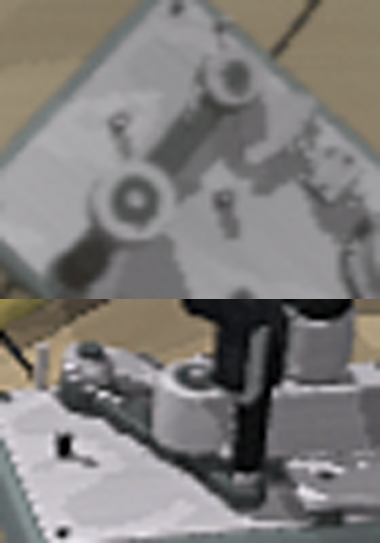

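The crop shows two stop pegs, near (120,122) and (225,200) in the upper part. The arm blocks at about 163°, and the pegs put its stop at about 164°. To confirm, I'll ease back about 12 mm while still holding: if the arm catches on a tooth after 8 mm, it wasn't at its stop.

servo_tool:
  plan:
    - {"linear":[0.06,-0.04,0.02],"turn":0.01}
    - {"linear":[0.07,-0.08,0.02],"turn":0.02}
    - {"linear":[0.08,-0.12,0.02],"turn":0.02}
    - {"linear":[0.08,-0.15,0.02],"turn":0.03}
    - {"linear":[0.08,-0.15,0.02],"turn":0.03}

```text
clock: 19.88
tcp_pos: [0.4643, -0.2448, 0.1198]
eef_rot: [[0.98, -0.197, -0.003], [-0.197, -0.98, 0.005], [-0.004, -0.004, -1.0]]
force: [-3.3, 7.3, 6.6]
grip_width: 0.0147
grip_force: 43.3
```

```bash
python3 - <<'E'
from h import *
s=env.observe(); R=np.array(s["eef_rot"]); p=np.array(s["tcp_pos"]); print("tool force",R.T@np.array(s["force"]),p,s["torque"],s["clock"])
P=np.array([.564,-.2886]); e=p[:2]-P; a=np.arctan2(e[1],e[0]); print("angle",np.degrees(a),"r",np.linalg.norm(e),"back rad",np.radians(162.8)-a, "tooly",np.degrees(np.arctan2(R[1,1],R[0,1]))%360)
E
```

```text
tool force [-4.6846082  -6.5232403  -6.51926518] [ 0.46429988 -0.24477157  0.11983606] [ 1.54142851  0.53145554 -0.32105877] 19.875
angle 156.26958539458877 r 0.1089084222259184 back rad 0.11397723638475243 tooly 258.6100404098976
```

servo_tool:
  plan:
    - {"linear":[0,-0.02,0],"turn":0}
    - {"linear":[0,-0.04,0],"turn":0.01}
    - {"linear":[0,-0.06,0],"turn":0.01}
    - {"linear":[0,-0.06,0],"turn":0.01}
    - {"linear":[0,-0.06,0],"turn":0.01}

```text
clock: 20.5
tcp_pos: [0.4661, -0.241, 0.1199]
eef_rot: [[0.974, -0.228, -0.001], [-0.228, -0.974, 0.002], [-0.002, -0.002, -1.0]]
force: [0.1, 4.2, -0.1]
grip_width: 0.0143
grip_force: 42.7
```

```bash
cat > st.py <<'E'
from h import *
s=env.observe(); R=np.array(s["eef_rot"]); p=np.array(s["tcp_pos"]); print("tool force",R.T@np.array(s["force"]),p,s["torque"],s["clock"])
P=np.array([.564,-.2886]); e=p[:2]-P; a=np.arctan2(e[1],e[0]); print("angle",np.degrees(a),"r",np.linalg.norm(e),"back rad",np.radians(162.8)-a, "tooly",np.degrees(np.arctan2(R[1,1],R[0,1]))%360)
E
python3 st.py
```

```text
tool force [-0.86261243 -4.15630846  0.09785722] [ 0.46605143 -0.24100418  0.11989757] [ 1.15288901 -0.04276163 -0.41377531] 20.5
angle 154.08365030072514 r 0.10890034382316832 back rad 0.1521290010075642 tooly 256.7943345793883
```

servo_tool:
  plan:
    - {"linear":[0,-0.02,0],"turn":0}
    - {"linear":[0,-0.04,0],"turn":0.01}
    - {"linear":[0,-0.05,0],"turn":0.01}
    - {"linear":[0,-0.05,0],"turn":0.01}
    - {"linear":[0,-0.05,0],"turn":0.01}

```text
clock: 21.12
tcp_pos: [0.4679, -0.2373, 0.12]
eef_rot: [[0.966, -0.259, 0.0], [-0.259, -0.966, -0.0], [0.0, 0.0, -1.0]]
force: [4.9, 1.7, -11.7]
grip_width: 0.0146
grip_force: 41.5
```

```bash
python3 st.py
```

```text
tool force [ 4.31875802 -2.95647825 11.67510361] [ 0.46793753 -0.23731817  0.12000151] [ 0.34874086 -1.12024738 -0.41096545] 21.125
angle 151.90498802876212 r 0.10889363631986805 back rad 0.19015383094229898 tooly 254.97785280883636
```

servo_tool:
  plan:
    - {"linear":[0,-0.03,0.01],"turn":0}
    - {"linear":[0,-0.06,0.01],"turn":0.01}
    - {"linear":[0,-0.09,0.01],"turn":0.01}
    - {"linear":[0,-0.09,0.01],"turn":0.01}
    - {"linear":[0,-0.09,0.01],"turn":0.01}

```text
clock: 21.75
tcp_pos: [0.4705, -0.2319, 0.1199]
eef_rot: [[0.957, -0.291, 0.002], [-0.291, -0.957, -0.005], [0.004, 0.004, -1.0]]
force: [5.0, -6.4, -6.7]
grip_width: 0.0146
grip_force: 41.9
```

```bash
python3 st.py
```

```text
tool force [6.65179361 4.58261456 6.74510981] [ 0.47054657 -0.23190284  0.11993375] [-1.13420097 -0.87740569  0.08416432] 21.75
angle 148.75527798821113 r 0.10930741717249545 back rad 0.2451266416330382 tooly 253.05545654614346
```

The arm caught on the tooth 0.24 rad back (0.65 − 0.42), so the earlier block was the true stop. I'll push back to it and hold.

```bash
python3 - <<'E'
from h import *
plan([(.4594,-.2567,.12,0)]); plan([(.457,-.2643,.12,0)])
E
```

```text
[-0.034  0.27  -0.001  0.   ]
[-0.035  0.349 -0.001  0.   ]
```

servo_tool:
  plan:
    - {"linear":[0.02,0.05,0],"turn":-0.01}
    - {"linear":[0.02,0.1,0],"turn":-0.02}
    - {"linear":[0.01,0.15,0],"turn":-0.03}
    - {"linear":[0,0.2,0],"turn":-0.03}
    - {"linear":[0,0.25,0],"turn":-0.04}

```text
clock: 22.38
tcp_pos: [0.4625, -0.2478, 0.1197]
eef_rot: [[0.987, -0.162, -0.002], [-0.162, -0.987, 0.008], [-0.004, -0.007, -1.0]]
force: [-2.0, 14.3, 12.6]
grip_width: 0.0148
grip_force: 44.2
```

servo_tool:
  plan:
    - {"linear":[0,0.03,0],"turn":0}
    - {"linear":[0,0.06,0],"turn":0}
    - {"linear":[0,0.09,0],"turn":0}
    - {"linear":[0,0.12,0],"turn":0}
    - {"linear":[0,0.12,0],"turn":0}

```text
clock: 23.0
tcp_pos: [0.4587, -0.2563, 0.1196]
eef_rot: [[0.987, -0.162, -0.007], [-0.162, -0.987, 0.014], [-0.009, -0.013, -1.0]]
force: [-7.8, 20.6, 22.6]
grip_width: 0.0147
grip_force: 45.6
```

```bash
python3 st.py
```

```text
tool force [-11.21877706 -19.3194152  -22.26805103] [ 0.45868349 -0.2563251   0.1195573 ] [4.18694228 1.6466607  0.19562687] 23.0
angle 162.96198794220146 r 0.11015096901480483 back rad -0.0028272229399450843 tooly 260.6681833126521
```

servo_tool:
  plan:
    - {"linear":[-0.01,0.01,-0.01],"turn":0}
    - {"linear":[-0.03,0.02,-0.02],"turn":0}
    - {"linear":[-0.03,0.02,-0.02],"turn":0}
    - {"linear":[-0.03,0.02,-0.02],"turn":0}
    - {"linear":[-0.03,0.02,-0.02],"turn":0}

```text
clock: 23.62
tcp_pos: [0.4586, -0.2564, 0.1198]
eef_rot: [[0.987, -0.16, -0.003], [-0.159, -0.987, 0.013], [-0.005, -0.012, -1.0]]
force: [5.6, 19.1, -3.4]
grip_width: 0.0148
grip_force: 42.9
```

servo_tool:
  plan:
    - {"linear":[0,0,0],"turn":0}
    - {"linear":[0,0,0],"turn":0}
    - {"linear":[0,0,0],"turn":0}
    - {"linear":[0,0,0],"turn":0}
    - {"linear":[0,0,0],"turn":0}

```text
clock: 24.25
tcp_pos: [0.4586, -0.2563, 0.1198]
eef_rot: [[0.987, -0.16, -0.003], [-0.16, -0.987, 0.013], [-0.005, -0.012, -1.0]]
force: [6.7, 19.0, -1.8]
grip_width: 0.0143
grip_force: 42.9
```

```bash
python3 st.py
```

```text
tool force [  3.61155496 -19.78432293   2.02482559] [ 0.45857564 -0.25634561  0.1197973 ] [ 3.81881891 -1.14468787  0.18765331] 24.25
angle 162.9886063959046 r 0.1102480877281739 back rad -0.003291802598854865 tooly 260.81674806774777
```

The arm is steady at its stop with about 20 N, so I'm handing in.

```bash
python3 -c "
from cell import env
print(env.close_job())"
```

```text
the job is handed in; nothing more can be done
None
```

I pressed the idler down and locked it, then pushed the tension arm past its last click and handed in at 24 s with the gripper holding it at its stop with about 20 N. To confirm that was the stop, I let the arm back onto its last tooth once and pushed it home again; the gripper never touched the things lying round the machine.

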